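# Load the marked liner and index the press turntable

## Robot

A 6-joint arm with a two-finger parallel gripper is mounted at the origin on the work surface. World frame = base frame: x ahead of the robot, y to its left, z up, the work surface at z = 0. Lengths are in m, angles in rad, forces in N, time in s.
With the tool pointing down it reaches from about 0.375 to 0.975 m from the base axis. Payload 3.8 kg.
Tool frame: the origin (TCP) lies at the very end of the fingers, on their centre line; the grasp point (between the pads) lies 19 mm behind it; z points along the fingers, y is the direction in which the jaws open and shut (so a half turn about z gives the same grasp; the last joint's range is limited). The gripper opens to 88 mm and grips with 3 to 60 N. Pads are 18 mm wide; open, the fingers measure 123 mm over their backs; the gripper's body (75 mm by 187 mm) begins 45 mm behind the grasp point.
Start: joints at [1.245, 0.264, 1.604, -0, 1.274, -0.037], TCP at [0.192, 0.647, 0.239] pointing down, gripper open.
Joint ranges: [-2.63, 2.63], [-0.94, 2.18], [0.31, 2.57], [-1.31, 4.45], [0, 2.66], [-2.55, 2.55]. Speed limits (rad/s): [2.57, 2.57, 3.14, 3.14, 3.14, 3.14].

## Interface

Orientations are given as a unit quaternion [x, y, z, w].
In Python, from station import * gives the robot as it stands.
- The arm moves only by the tool arm_command, never from a script. Its argument "moves" is one flat list of numbers, 4 for each row, row after row: the shift along the tool's x, y, z normalised to -1 to 1, where 1 is 1 m, then the turn about the tool's z normalised to -1 to 1, where 1 is 90 degrees. In form: [dx, dy, dz, yaw, dx, dy, dz, yaw, ...]. A call has exactly 8 rows; each row shifts and turns the commanded pose from where the row before left it, along the tool's axes as they then stand; what a row does not reach is not made up. A row lasts 1/12 s, in which the tool goes at most 41.7 mm and 7.16 degrees, less where a joint would pass 70% of its speed; a pose out of reach is approached as far as the arm can. A call with a number of a shift or a turn outside -1 to 1 is refused whole. A call with a gripper value outside its range is refused whole. "gripper" is the closure, from -1 (fully open) to 1 (shut), so that 0 is half open, set as the call begins (left out, the last holds). The fingers move at their own pace and stop on an object; "newtons" is the grip in N (left out, the last holds). Time passes only in rows, so rows that do not move let the fingers close, or fill a call up. It gives the time, the measured TCP pose, the force and the opening at its end, in the units of the state.
- get_obs(): the state, without advancing time (a new reading comes with each control period).
- camera(name): name is "scene" or "top" or "wrist"; returns the picture (420x560x3 uint8, red, green, blue); there is no depth.
- camera_params(name): a dict with "intrinsics" (3x3 intrinsics, pixels), "xyz" and "orientation" of the camera in the world; the wrist camera has in their place "hand_eye" (4x4, takes a point from camera to tool coordinates, whose origin is the TCP and whose axes are the flange's). Camera axes: x right, y down, z forward; pixel columns grow to the right and rows downward; lengths in m; the calibration is good to about 2 mm. The wrist camera is an equidistant fisheye: a pixel r from the principal point sees the ray r / f radians off the axis. A picture is of the moment at which its call begins: read the wrist's pose just before it. camera_params takes no time and is no camera call.
- job_done(): hands the job in, once; it reports no verdict.
The state is a dict: "time_s": time; "q": joint angles; "qd": joint speeds; "tau": joint torques, N m; "eef_pos": TCP position; "orientation": TCP orientation; "contact_force": force on the tool from outside, world axes, zero at the start; "torque": the same for the moment, N m; "gripper_width": opening from 0.0 (shut) to 1.0 (fully open).
Only numpy, scipy, OpenCV 4.12 (cv2) and the standard library are available. Lean on these libraries where they do the work, as an engineer would, in place of code of your own. Each camera call takes 0.05 s, during which the arm holds its last target.

## Task

Pick up the ceramic liner with the blue top (its rim is the handiest hold), set it down (do not drop it) upright over the blue locating boss on the turntable and let go of it; then turn the turntable (its black posts are there to grip) until that liner stands at the front, squarely at the orange pointer. Finish while still holding the turntable itself, not the liner, so that it stays still there; leave the other two liners and the spanner where they are.

Things in the scene. Friction and masses are not known exactly. Their poses are not given: they have to be found in the camera images.
- liner_blue: loose white ceramic tube, open at both ends, the top 24 mm blue: outer diameter 70 mm, bore 56 mm (wall 7 mm), 80 mm tall, about 0.28 kg; stands upright on the bench; origin at the centre of its underside, z up along its axis
- liner_white: bystander: the same tube, white all over; origin at the centre of its underside
- liner_grey: bystander: the same tube with a grey top; origin at the centre of its underside
- spanner: bystander: steel spanner 170 mm long lying on the bench; origin under its middle, x along it
- plinth: fixed cream base of the turntable; origin on the bench, on the vertical turning axis; its -x axis points to the front. The orange pointer, a cone lying level with its tip 155 mm from the axis at 56 mm above the bench, stands at the front on a bracket (with the cone 73 mm high) that reaches 215 mm from the axis
- turntable: cream disc, 300 mm diameter, top 60 mm above the bench, turning about its vertical z through its origin (centre of its underside). Turns either way to the front from any start, light drag (0.2 N m), stays where left. In its frame: boss at 180 deg, 90 mm out; fixed amber sleeve and steel mandrel, 137 mm above the bench, at +60 and -60 deg, 90 mm out; posts at 0, 120, -120 deg, 133 mm out
- boss (a point): centre of the blue locating boss where it meets the disc's top face, 60 mm above the bench, 90 mm from the turning axis; the boss is 48 mm in diameter, 14 mm high, bevelled to 36 mm at the top, so that a liner's bore drops over it with 4 mm play all round; a seated liner's origin lies at this point
- front_place (a point): fixed point at the front, in line with the orange pointer, 90 mm from the turning axis and 60 mm above the bench: where the boss must end up
- post1 (a point): top centre of an upright black grip post fixed on the turntable, 16 mm diameter, 66 mm tall (top 126 mm above the bench), 133 mm from the turning axis, opposite the boss
- post2 (a point): top centre of a second such post, 60 deg round the disc from the boss
- post3 (a point): top centre of the third such post, 60 deg from the boss on the other side
Mind the look-alikes: they are no part of the job. Leave any pink, red or turquoise look-alike of the liner_blue alone.

How it is judged:
On the way, in this order (a step that is already met when the one before it is completed fails the run):
1. the blue-topped liner is seated over the boss and let go of, while the boss is still away from the front (horizontal distance between liner_blue and boss below 0.008 m and z of liner_blue in the frame of boss below 0.003 m and angle between liner_blue's own z axis and vertical below 0.06 rad and contact force between the fingers and liner_blue below 0.1 N and horizontal distance between boss and front_place above 0.04 m), for 0.2 s.
2. the turntable is held with the liner at the front (horizontal distance between boss and front_place below 0.01 m and angular speed of turntable below 0.06 rad/s and contact force between the fingers and turntable above 1 N), for 0.3 s.
At the end, for the whole second after the job is handed in: Blue-topped liner upright (0.06 rad) down over the boss (8 mm sideways, 3 mm height), not touched by the fingers; boss within 10 mm of the front place; turntable still and held by the fingers with over 1 N; other liners and spanner within 30 mm of their starts (all of step 2 and horizontal distance between liner_blue and boss below 0.008 m and z of liner_blue in the frame of boss below 0.003 m and angle between liner_blue's own z axis and vertical below 0.06 rad and linear speed of liner_blue below 0.02 m/s and contact force between the fingers and liner_blue below 0.1 N and distance of each of liner_white, liner_grey, spanner from where it was at the start of the episode below 0.03 m); the arm keeps its last pose, push and grip.
It fails at once if the blue-topped liner is dropped (falls freely more than about 10 mm) (linear speed of liner_blue above 0.45 m/s and contact force between the fingers and liner_blue below 0.05 N).
It fails at once if another liner or the spanner is moved by more than 30 mm (distance of any of liner_white, liner_grey, spanner from where it was at the start of the episode above 0.03 m).
It also fails if it takes over 66 s, if anything falls off the work surface, if the arm or the gripper's body presses on something with over 40 N, if the wrist force passes 120 N, or if a joint passes its speed limit or range.

## Working session

There is one attempt and no reset: what is moved stays moved. The work goes in short steps, Python scripts to look and compute and a tool call to move; the robot and the scene stay as the last step left them, time stands still between calls to the robot, and variables do not carry over. Pictures are saved under pics/ and viewed, and the job is handed in when it is done.

Besides the shell and the picture viewer there is one more tool, called after ">>>" as name(argument=value, ...) on one line, values as JSON. arm_command: Moves the arm, as the interface text tells. Its arguments: {"type":"object","properties":{"moves":{"type":"array","items":{"type":"number"}},"gripper":{"type":"number"},"newtons":{"type":"number"}},"required":["moves"]}

```bash
mkdir -p pics; ls; python3 - <<'E'
from station import *
import cv2
o=get_obs();print(o)
for n in ["scene","top","wrist"]:
    im=camera(n);cv2.imwrite(f"pics/{n}0.png",im[:,:,::-1]);print(n,camera_params(n))
E
```

```text
pics
{'time_s': 0.0, 'q': array([ 1.24508222e+00,  2.64718653e-01,  1.60534322e+00, -2.86417856e-05,
        1.27371751e+00, -3.69189111e-02]), 'qd': array([-0.00085367, -0.00093209,  0.00045181,  0.00197264, -0.00181351,
        0.00059627]), 'tau': array([ 1.45240745e-03, -5.02110279e+01, -3.56879818e+01,  7.31357234e-02,
        2.94645375e-02, -2.06816831e-04]), 'eef_pos': array([0.1920357 , 0.64637197, 0.23742789]), 'orientation': array([ 1.43892074e-01,  9.89592783e-01, -1.07791063e-03, -1.83696184e-04]), 'contact_force': array([0.52231861, 0.44823741, 0.36738526]), 'torque': array([-0.04005642, -0.00507445,  0.01066704]), 'gripper_width': 1.0011574793525544}
scene {'intrinsics': array([[528.82694808,   0.        , 277.64598799],
       [  0.        , 528.82694808, 218.75637037],
       [  0.        ,   0.        ,   1.        ]]), 'xyz': array([1.07882185, 0.68871343, 1.3199701 ]), 'orientation': array([ 0.31118116,  0.89464888, -0.30084175, -0.11074255])}
top {'intrinsics': array([[474.21078471,   0.        , 288.71948845],
       [  0.        , 474.21078471, 206.90869475],
       [  0.        ,   0.        ,   1.        ]]), 'xyz': array([ 0.42828705, -0.03012122,  1.3110597 ]), 'orientation': array([-0.70262037,  0.71102069, -0.01995814,  0.01938713])}
wrist {'intrinsics': array([[325.1922621 ,   0.        , 278.27902291],
       [  0.        , 325.1922621 , 205.77176142],
       [  0.        ,   0.        ,   1.        ]]), 'hand_eye': array([[ 7.07836845e-05, -9.60549062e-01, -2.78110581e-01,
         7.28303531e-02],
       [ 9.99999986e-01,  1.10802927e-04, -1.28179099e-04,
        -1.24702345e-03],
       [ 1.53937779e-04, -2.78110568e-01,  9.60549056e-01,
        -1.44421622e-01],
       [ 0.00000000e+00,  0.00000000e+00,  0.00000000e+00,
         1.00000000e+00]])}
```

View pics/scene0.png

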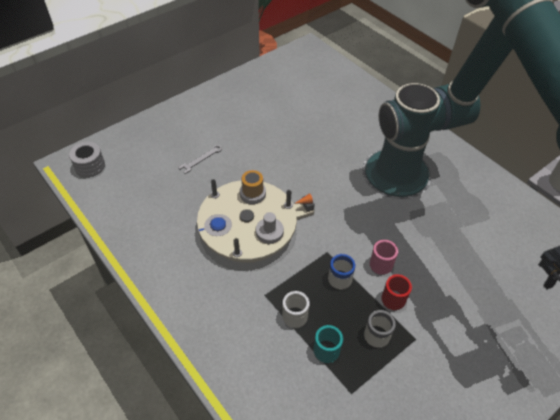

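View pics/top0.png

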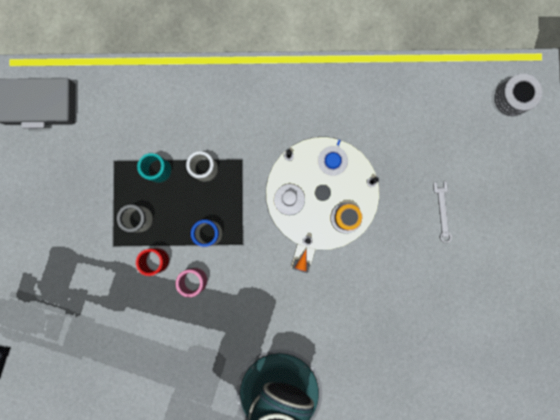

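View pics/wrist0.png

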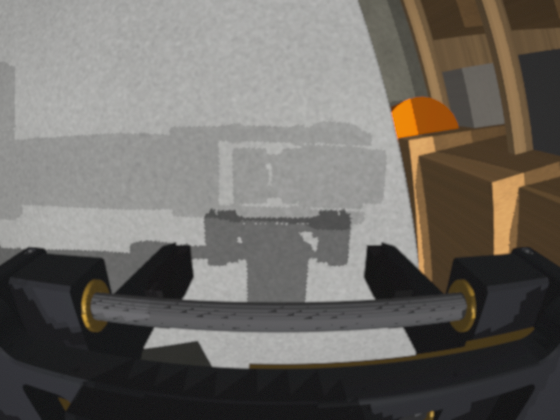

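The top view shows the blue-topped liner at about (206,233), the boss at (333,160), the axis hub at (322,193), and the pointer at (303,260). The posts are at (289,154), (373,180) and (308,239).

```bash
cat > h.py <<'E'
import numpy as np, cv2
from station import *
from scipy.spatial.transform import Rotation as R
def cast(n,uv,z):
    p=camera_params(n);K=np.array(p["intrinsics"]);r=R.from_quat(p["orientation"]).as_matrix()
    d=r@np.linalg.inv(K)@np.array([uv[0],uv[1],1.]);c=np.array(p["xyz"]);return c+d*(z-c[2])/d[2]
def proj(n,P):
    p=camera_params(n);K=np.array(p["intrinsics"]);r=R.from_quat(p["orientation"]).as_matrix()
    q=K@(r.T@(np.array(P)-p["xyz"]));return q[:2]/q[2]
def blobs(im,lo,hi,amin=20):
    h=cv2.cvtColor(im,cv2.COLOR_RGB2HSV);m=cv2.inRange(h,np.array(lo),np.array(hi))
    return m,cv2.findContours(m,cv2.RETR_EXTERNAL,cv2.CHAIN_APPROX_NONE)[0]
E
python3 - <<'E'
from h import *
for n in ["top","scene"]:
    im=cv2.imread(f"pics/{n}0.png")[:,:,::-1].copy()
    for nm,lo,hi in [("blue",(105,110,60),(125,255,255)),("orange",(5,150,100),(20,255,255)),("dark",(0,0,0),(179,255,70))]:
        m,cs=blobs(im,lo,hi)
        for c in cs:
            a=cv2.contourArea(c)
            if a<12 or a>4000: continue
            x,y,w,h=cv2.boundingRect(c); M=cv2.moments(c)
            hull=cv2.convexHull(c)
            z={"blue":.08,"orange":.06,"dark":.126}[nm]
            e=cv2.fitEllipse(hull) if len(hull)>5 else None
            print(n,nm,a,(x,y,w,h),"ell",None if e is None else np.round(e[0]+e[1],1), None if e is None else cast(n,e[0],z).round(4), "cen",cast(n,(M['m10']/M['m00'],M['m01']/M['m00']),z).round(4))
E
python3 - <<'E'
import cv2
im=cv2.imread("pics/top0.png");cv2.imwrite("pics/topz.png",cv2.resize(im[120:290,160:400],None,fx=3.3,fy=3.3,interpolation=cv2.INTER_CUBIC))
E
```

```text
top blue 598.5 (190, 219, 29, 28) ell [203.8 232.6  27.6  28.9] [0.4328 0.1895 0.08  ] cen [0.4329 0.1894 0.08  ]
top blue 194.0 (325, 152, 16, 17) ell [332.5 160.1  16.1  16.5] [ 0.6181 -0.1476  0.08  ] cen [ 0.618  -0.1476  0.08  ]
top orange 99.0 (296, 251, 11, 20) ell [301.7 262.8   9.7  23.2] [ 0.3508 -0.0639  0.06  ] cen [ 0.351  -0.0639  0.06  ]
top orange 481.5 (336, 204, 26, 26) ell [348.2 216.6  25.1  26. ] [ 0.4705 -0.1881  0.06  ] cen [ 0.4705 -0.1881  0.06  ]
top dark 23.5 (307, 407, 7, 13) ell [309.4 412.9   5.2  13.6] [-0.0105 -0.076   0.126 ] cen [-0.0071 -0.0784  0.126 ]
top dark 116.5 (214, 354, 11, 22) ell [218.9 364.8   8.7  22. ] [0.1078 0.1448 0.126 ] cen [0.1089 0.1444 0.126 ]
top dark 3203.0 (238, 352, 75, 68) ell [276.1 390.7  74.6  81.4] [0.0437 0.0048 0.126 ] cen [0.063  0.0098 0.126 ]
top dark 128.0 (0, 346, 10, 31) ell [ 11.  345.5   3.6   5.2] [0.1607 0.6564 0.126 ] cen [0.1362 0.6752 0.126 ]
top dark 74.0 (18, 291, 18, 10) ell [ 26.  295.7   8.7  18.5] [0.2819 0.6218 0.126 ] cen [0.2803 0.624  0.126 ]
top dark 99.0 (140, 254, 13, 18) ell [147.4 262.6  1
[... 3698 characters left out ...]
12.5 (0, 87, 11, 9) ell [ 4.3 90.7  6.6 11.3] [ 0.896  -1.0353  0.126 ] cen [ 0.9016 -1.0374  0.126 ]
scene dark 608.0 (400, 86, 36, 23) ell [417.5  96.8  22.3  36.5] [-0.2135 -0.1335  0.126 ] cen [-0.2135 -0.1334  0.126 ]
scene dark 2174.5 (266, 0, 187, 63) ell [355.8  55.2 110.7 187.9] [-0.2085 -0.4372  0.126 ] cen [-0.3723 -0.5772  0.126 ]
scene dark 103.5 (257, 0, 15, 22) ell [264.4   0.6  13.   43. ] [-0.1674 -0.9416  0.126 ] cen [-0.1397 -0.9179  0.126 ]
scene dark 2212.0 (181, 0, 74, 49) ell [216.   15.7  48.   88.3] [ 0.055  -0.9714  0.126 ] cen [ 0.0674 -0.9582  0.126 ]
scene dark 1879.5 (0, 0, 53, 49) ell [13.2 22.1 49.9 80.2] [ 0.7112 -1.4195  0.126 ] cen [ 0.6787 -1.4096  0.126 ]
```

View pics/topz.png

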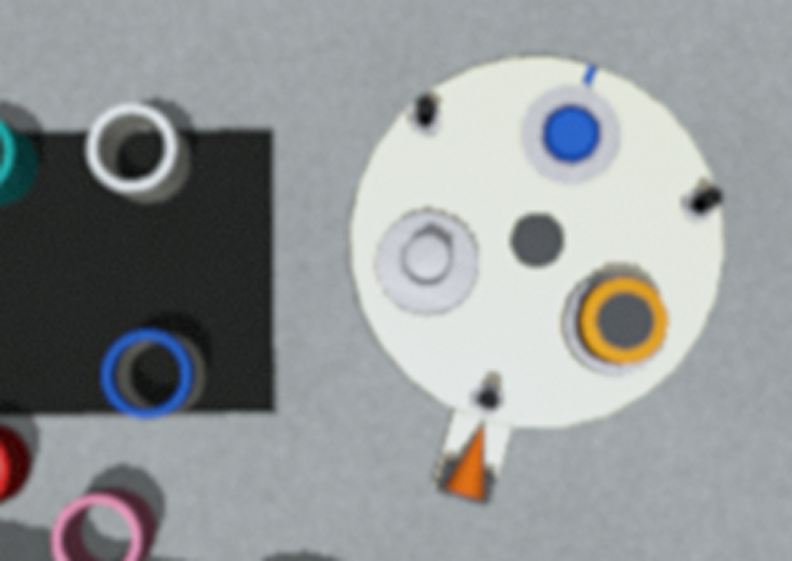

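```bash
python3 - <<'E'
from h import *
im=cv2.imread("pics/top0.png")[:,:,::-1].copy()
hsv=cv2.cvtColor(im,cv2.COLOR_RGB2HSV); sub=np.zeros(im.shape[:2],np.uint8); sub[120:270,250:395]=1
m=cv2.inRange(im,(212,212,200),(255,255,255))*sub
cs=cv2.findContours(m,cv2.RETR_EXTERNAL,cv2.CHAIN_APPROX_NONE)[0];c=max(cs,key=cv2.contourArea)
h=cv2.convexHull(c)[:,0]
P=np.array([cast("top",p,.06)[:2] for p in c[:,0]])
# robust circle
idx=np.ones(len(P),bool)
for i in range(8):
    A=np.c_[2*P[idx],np.ones(idx.sum())];s=np.linalg.lstsq(A,(P[idx]**2).sum(1),rcond=None)[0];r=np.sqrt(s[2]+s[0]**2+s[1]**2)
    e=np.hypot(*(P-s[:2]).T)-r; idx=abs(e)<(.006 if i<4 else .003)
ax=s[:2];print("disc",ax,r,idx.sum())
g=cv2.inRange(im[183:203,313:333],(0,0,0),(130,130,130));M=cv2.moments(g,True);print("hub",cast("top",(313+M['m10']/M['m00'],183+M['m01']/M['m00']),.06))
b=cast("top",(332.5,160.1),.066)[:2];print("boss",b,np.hypot(*(b-ax)),np.degrees(np.arctan2(*(b-ax)[::-1])))
print("boss scene",cast("scene",(217.6,223.5),.068))
mm=cast("top",(160+620/3.3,120+320/3.3),.137)[:2];print("sleeve",mm,np.hypot(*(mm-ax)),np.degrees(np.arctan2(*(mm-ax)[::-1])))
mm=cast("top",(160+427/3.3,120+257/3.3),.137)[:2];print("mandrel",mm,np.hypot(*(mm-ax)),np.degrees(np.arctan2(*(mm-ax)[::-1])))
tip=cast("top",(160+482/3.3,120+422/3.3),.056)[:2];base=cast("top",(160+469/3.3,120+499/3.3),.06)[:2]
for p in(tip,base):print("ptr",p,np.hypot(*(p-ax)),np.degrees(np.arctan2(*(p-ax)[::-1])))
for uv in [(488,397),(427,100),(708,196)]:
    p=cast("top",(160+uv[0]/3.3,120+uv[1]/3.3),.126)[:2];print("post",p,np.hypot(*(p-ax)),np.degrees(np.arctan2(*(p-ax)[::-1])))
q=get_obs();print(R.from_quat(q["orientation"]).as_matrix().round(3))
E
```

```text
disc [ 0.53113656 -0.11871111] 0.14324854693723962 158
hub [ 0.53609185 -0.12069539  0.06      ]
boss [ 0.6202225  -0.14877419] 0.09402176966740444 -18.64755743280922
boss scene [ 0.6221686  -0.14664217  0.068     ]
sleeve [ 0.46698777 -0.17768212] 0.08713579826796233 -137.40814518550025
mandrel [ 0.51611213 -0.0334002 ] 0.08662381942969792 99.98814987822121
ptr [ 0.38941036 -0.07600748] 0.14801997793598154 163.23187879542684
ptr [ 0.32866996 -0.06468097] 0.20955185497890022 165.05826623552625
post [ 0.41034912 -0.07824326] 0.12738623248932887 161.47741729056054
post [ 0.6371139  -0.03487036] 0.13513130704456797 38.348213046263176
post [ 0.56093613 -0.24780802] 0.13249160774442661 -77.00201959197518
[[-0.959  0.285 -0.001]
 [ 0.285  0.959 -0.002]
 [ 0.    -0.002 -1.   ]]
```

>>> arm_command(moves=[-0.0225, -0.023, 0, 0, -0.0225, -0.023, 0, 0, -0.0225, -0.023, 0, 0, -0.0225, -0.023, 0, 0, -0.0225, -0.023, 0, 0, -0.0225, -0.023, 0, 0, -0.0225, -0.023, 0, 0, -0.0225, -0.023, 0, 0], gripper=-1, newtons=20)

```text
time_s: 0.82
eef_pos: [0.3127, 0.4178, 0.2384]
orientation: [0.144, 0.99, -0.0, -0.0]
contact_force: [0.2, -0.5, -0.8]
gripper_width: 0.996
```

>>> arm_command(moves=[-0.0225, -0.023, 0, 0, -0.0225, -0.023, 0, 0, -0.0225, -0.023, 0, 0, -0.0225, -0.023, 0, 0, -0.0225, -0.023, 0, 0, -0.0225, -0.023, 0, 0, -0.0225, -0.023, 0, 0, -0.0225, -0.023, 0, 0])

```text
time_s: 1.48
eef_pos: [0.4327, 0.1902, 0.2386]
orientation: [0.144, 0.99, 0.0, 0.0]
contact_force: [0.1, 0.2, 0.6]
gripper_width: 1.003
```

>>> arm_command(moves=[0, 0, 0, 0, 0, 0, 0, 0, 0, 0, 0, 0, 0, 0, 0, 0, 0, 0, 0, 0, 0, 0, 0, 0, 0, 0, 0, 0, 0, 0, 0, 0])

```text
time_s: 2.15
eef_pos: [0.4322, 0.1924, 0.2387]
orientation: [0.143, 0.99, -0.0, -0.0]
contact_force: [0.4, -0.1, 0.7]
gripper_width: 1.0
```

```bash
cat >> h.py <<'E'
def wray(uv,o):
    p=camera_params("wrist");K=p["intrinsics"];H=np.array(p["hand_eye"])
    a=(uv[0]-K[0,2])/K[0,0];b=(uv[1]-K[1,2])/K[1,1];t=np.hypot(a,b)
    d=np.array([a/t*np.sin(t),b/t*np.sin(t),np.cos(t)]) if t>0 else np.array([0,0,1.])
    r=R.from_quat(o["orientation"]).as_matrix();return o["eef_pos"]+r@H[:3,3], r@H[:3,:3]@d
def wcast(uv,z,o):
    c,d=wray(uv,o);return c+d*(z-c[2])/d[2]
def circ(P,n=6,tol=.003):
    idx=np.ones(len(P),bool)
    for i in range(n):
        s=np.linalg.lstsq(np.c_[2*P[idx],np.ones(idx.sum())],(P[idx]**2).sum(1),rcond=None)[0];r=np.sqrt(s[2]+s[0]**2+s[1]**2)
        e=np.hypot(*(P-s[:2]).T)-r;idx=abs(e)<tol
    return s[:2],r,idx.sum(),len(P)
def totool(dw,o):
    return R.from_quat(o["orientation"]).as_matrix().T@np.array(dw)
E
python3 - <<'E'
from h import *
o=get_obs();im=camera("wrist");cv2.imwrite("pics/wrist1.png",im[:,:,::-1]);print(o["time_s"],o["eef_pos"],o["q"])
m,cs=blobs(im,(105,110,50),(128,255,255))
for c in cs:
    if cv2.contourArea(c)<100: continue
    print(cv2.boundingRect(c))
    h=cv2.convexHull(c)[:,0];P=np.array([wcast(p,.08,o)[:2] for p in c[:,0]]);print(circ(P,1),circ(P))
E
```

```text
2.15 [0.43224684 0.19235634 0.23869024] [ 3.66041246e-01 -1.25494795e-01  2.01884857e+00  7.70266477e-06
  1.24827280e+00 -9.17255837e-01]
(239, 154, 73, 72)
(array([0.43113363, 0.18804659]), np.float64(0.03488626127456727), np.int64(203), 203) (array([0.43113363, 0.18804659]), np.float64(0.03488626127456727), np.int64(203), 203)
```

View pics/wrist1.png

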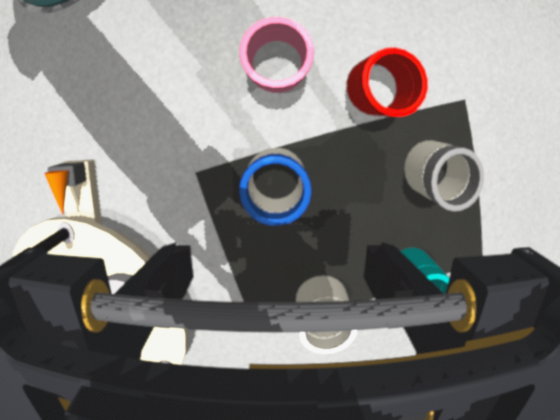

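>>> arm_command(moves=[0, -0.002, 0.02, 0, 0, -0.002, 0.025, 0, 0, 0, 0.025, 0, 0, 0, 0.025, 0, 0, 0, 0.025, 0, 0, 0, 0.025, 0, 0, 0, 0.025, 0, 0, 0, 0.02, 0])

```text
time_s: 2.87
eef_pos: [0.4306, 0.1878, 0.047]
orientation: [0.144, 0.99, -0.0, -0.001]
contact_force: [-0.2, 1.1, 0.9]
gripper_width: 0.997
```

>>> arm_command(moves=[0, 0, 0, 0, 0, 0, 0, 0, 0, 0, 0, 0, 0, 0, 0, 0, 0, 0, 0, 0, 0, 0, 0, 0, 0, 0, 0, 0, 0, 0, 0, 0], gripper=1, newtons=25)

```text
time_s: 3.53
eef_pos: [0.4323, 0.1883, 0.0498]
orientation: [0.144, 0.99, 0.0, 0.001]
contact_force: [-1.1, -0.1, 4.3]
gripper_width: 0.783
```

```bash
python3 - <<'E'
from h import *
o=get_obs();im=camera("wrist");cv2.imwrite("pics/wrist2.png",im[:,:,::-1]);print(o["time_s"],o["eef_pos"],o["gripper_width"],o["contact_force"])
E
```

```text
3.5333 [0.43229306 0.18827977 0.04984709] 0.7834640034852552 [-1.07329478 -0.13181944  4.30700111]
```

View pics/wrist2.png

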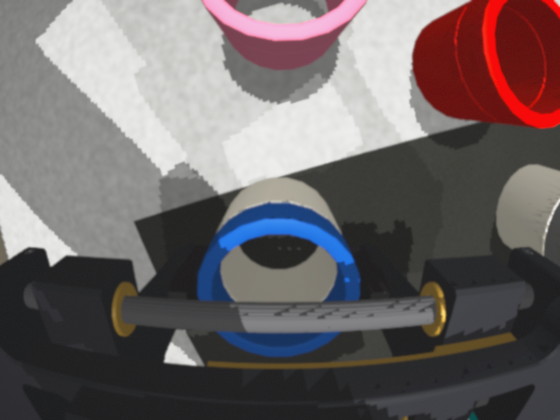

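>>> arm_command(moves=[0, 0, 0, 0, 0, 0, 0, 0, 0, 0, 0, 0, 0, 0, -0.005, 0, 0, 0, -0.01, 0, 0, 0, -0.02, 0, 0, 0, -0.025, 0, 0, 0, -0.025, 0])

```text
time_s: 4.25
eef_pos: [0.43, 0.1874, 0.1339]
orientation: [0.144, 0.99, -0.001, -0.001]
contact_force: [1.8, 0.6, -3.4]
gripper_width: 0.781
```

>>> arm_command(moves=[0, 0, -0.025, 0, 0, 0, -0.025, 0, 0, 0, -0.025, 0, 0, 0, -0.02, 0, 0, 0, -0.01, 0, 0, 0, 0, 0, 0, 0, 0, 0, 0, 0, 0, 0])

```text
time_s: 4.92
eef_pos: [0.4302, 0.1875, 0.2369]
orientation: [0.144, 0.99, -0.001, -0.001]
contact_force: [0.5, 0.5, -4.3]
gripper_width: 0.785
```

>>> arm_command(moves=[-0.01, -0.006, 0, 0, -0.015, -0.009, 0, 0, -0.018, -0.01, 0, 0, -0.02, -0.011, 0, 0, -0.02, -0.011, 0, 0, -0.02, -0.012, 0, 0, -0.02, -0.012, 0, 0, -0.02, -0.012, 0, 0])

```text
time_s: 5.58
eef_pos: [0.545, 0.0658, 0.2367]
orientation: [0.144, 0.99, -0.001, -0.001]
contact_force: [-0.3, 0.5, -3.0]
gripper_width: 0.781
```

>>> arm_command(moves=[-0.02, -0.012, 0, 0, -0.02, -0.012, 0, 0, -0.02, -0.012, 0, 0, -0.02, -0.012, 0, 0, -0.02, -0.012, 0, 0, -0.018, -0.01, 0, 0, -0.01, -0.006, 0, 0, -0.005, -0.003, 0, 0])

```text
time_s: 6.25
eef_pos: [0.6501, -0.0479, 0.2366]
orientation: [0.145, 0.989, -0.0, -0.001]
contact_force: [0.2, 0.1, -2.3]
gripper_width: 0.784
```

>>> arm_command(moves=[0, 0, 0, 0, 0, 0, 0, 0, 0, 0, 0, 0, 0, 0, 0, 0, 0, 0, 0, 0, 0, 0, 0, 0, 0, 0, 0, 0, 0, 0, 0, 0])

```text
time_s: 6.92
eef_pos: [0.6497, -0.0457, 0.2389]
orientation: [0.144, 0.99, -0.0, 0.0]
contact_force: [-0.4, -0.1, -3.5]
gripper_width: 0.781
```

```bash
python3 - <<'E'
from h import *
o=get_obs();im=camera("wrist");cv2.imwrite("pics/wrist3.png",im[:,:,::-1]);print(o["time_s"],o["eef_pos"],o["gripper_width"],o["contact_force"])
E
```

```text
6.9167 [ 0.6497311  -0.0456852   0.23894938] 0.7810858603134689 [-0.40149593 -0.12178026 -3.47845834]
```

View pics/wrist3.png

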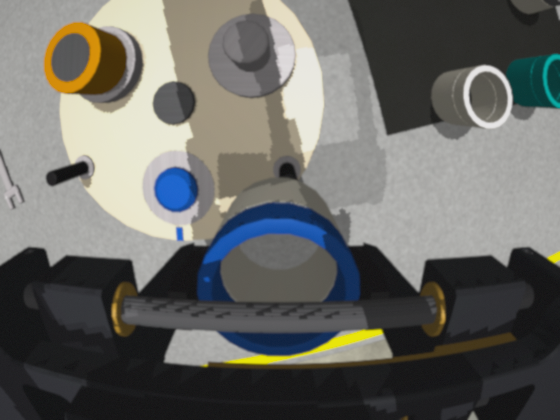

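```bash
python3 - <<'E'
from h import *
im=cv2.imread("pics/wrist3.png")[:,:,::-1].copy()
o=dict(eef_pos=np.array([.6497311,-.0456852,.23894938]),orientation=get_obs()["orientation"])
print(o["orientation"])
m,cs=blobs(im,(105,110,40),(128,255,255))
for c in cs:
    if cv2.contourArea(c)<100: continue
    z=.067 if cv2.contourArea(c)<3000 else o["eef_pos"][2]+.0315
    x,y,w,h=cv2.boundingRect(c)
    P=np.array([wcast(p,z,o)[:2] for p in c[:,0]])
    if z>.1: P=np.array([wcast(p,z,o)[:2] for p in c[:,0] if p[1]<275 or (p[0]<206 or p[0]>350)])
    s=circ(P,6,.002);print((x,y,w,h),s,"tool",totool(np.r_[s[0]-o["eef_pos"][:2],0],o).round(4))
def gray(x0,y0,x1,y1,lo,hi,z):
    g=cv2.inRange(im[y0:y1,x0:x1],lo,hi);n,l,st,ce=cv2.connectedComponentsWithStats(g);i=1+np.argmax(st[1:,4]);u=ce[i]+[x0,y0];p=wcast(u,z,o);print("blob",u,st[i],p,totool(np.r_[p[:2]-o["eef_pos"][:2],0],o).round(4))
gray(150,80,200,128,(0,0,0),(115,115,115),.06)
for u in [(75,58),(247,43)]: print(wcast(u,.137,o),"sleeve/mandrel")
print(wcast((176,188),.06,o))
E
```

```text
[1.43754543e-01 9.89613370e-01 4.75714853e-06 9.68450606e-05]
(220, 332, 118, 23) (array([ 0.81586139, -0.09606296]), np.float64(0.047533595269707844), np.int64(21), 234) tool [-0.1736 -0.001   0.    ]
(196, 203, 165, 98) (array([ 0.64222487, -0.04484044]), np.float64(0.032629006910643084), np.int64(274), 420) tool [ 0.0074 -0.0013 -0.    ]
(155, 168, 42, 44) (array([ 0.62027629, -0.14946182]), np.float64(0.022865285484694194), np.int64(120), 120) tool [-0.0013 -0.1079 -0.    ]
blob [174.61631206 102.4893617 ] [   4    2   42   42 1410] [ 0.53524752 -0.12242527  0.06      ] [ 0.0879 -0.1061 -0.    ]
[ 0.4727117  -0.17547491  0.137     ] sleeve/mandrel
[ 0.52006377 -0.03289389  0.137     ] sleeve/mandrel
[ 0.61994631 -0.15070985  0.06      ]
```

```bash
python3 - <<'E'
from h import *
im=cv2.imread("pics/wrist3.png")[:,:,::-1].copy()
o=dict(eef_pos=np.array([.6497311,-.0456852,.23894938]),orientation=get_obs()["orientation"])
for u in [(279,355),(279,203),(279,235),(196,280),(361,280),(197,293),(360,293)]:
    p=wcast(u,o["eef_pos"][2]+.0315,o);q=wcast(u,o["eef_pos"][2]+.0075,o); print(u,totool(p-o["eef_pos"],o).round(4),totool(q-o["eef_pos"],o).round(4))
cv2.imwrite("pics/w3z.png",cv2.resize(im[180:370,180:380,::-1],None,fx=3,fy=3))
E
```

```text
(279, 355) [-0.0304 -0.0009 -0.0315] [-0.0524 -0.0009 -0.0075]
(279, 203) [ 0.0412 -0.001  -0.0315] [ 0.0345 -0.001  -0.0075]
(279, 235) [ 0.0288 -0.001  -0.0315] [ 0.0195 -0.0009 -0.0075]
(196, 280) [ 0.0089 -0.0345 -0.0315] [-0.0047 -0.0416 -0.0075]
(361, 280) [ 0.0089  0.0322 -0.0315] [-0.0047  0.0393 -0.0075]
(197, 293) [ 0.0027 -0.0348 -0.0315] [-0.0122 -0.0419 -0.0075]
(360, 293) [ 0.0027  0.0324 -0.0315] [-0.0122  0.0396 -0.0075]
```

View pics/w3z.png

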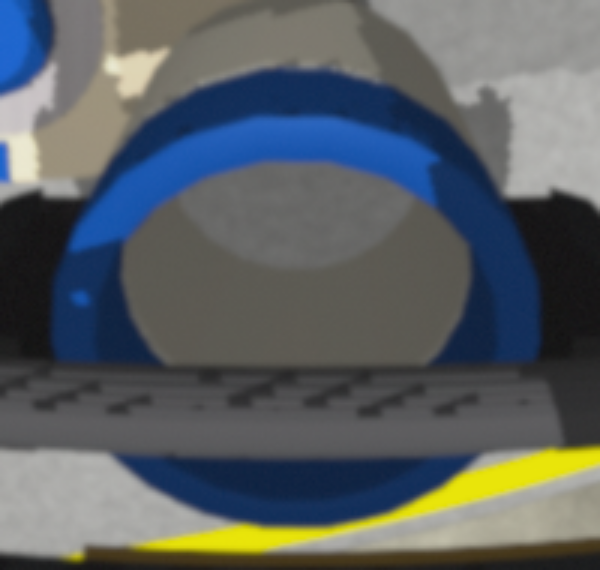

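>>> arm_command(moves=[-0.001, -0.008, 0, 0, 0, -0.015, 0, 0, 0, -0.018, 0, 0, 0, -0.018, 0, 0, 0, -0.018, 0, 0, 0, -0.015, 0, 0, 0, -0.01, 0, 0, 0, -0.005, 0, 0])

```text
time_s: 7.63
eef_pos: [0.6196, -0.151, 0.2388]
orientation: [0.145, 0.989, -0.0, -0.0]
contact_force: [0.1, 0.4, -3.2]
gripper_width: 0.788
```

>>> arm_command(moves=[0, 0, 0.005, 0, 0, 0, 0.012, 0, 0, 0, 0.016, 0, 0, 0, 0.016, 0, 0, 0, 0.016, 0, 0, 0, 0.012, 0, 0, 0, 0.005, 0, 0, 0, 0, 0])

```text
time_s: 8.3
eef_pos: [0.619, -0.1478, 0.1541]
orientation: [0.144, 0.99, 0.0, -0.002]
contact_force: [-0.2, 1.2, -2.7]
gripper_width: 0.779
```

```bash
python3 - <<'E'
from h import *
o=get_obs();im=camera("wrist");cv2.imwrite("pics/wrist4.png",im[:,:,::-1]);print(o["time_s"],o["eef_pos"],o["gripper_width"],o["contact_force"])
cv2.imwrite("pics/scene4.png",cv2.resize(camera("scene")[130:290,150:360,::-1],None,fx=3.5,fy=3.5))
E
```

```text
8.3 [ 0.6190027  -0.14777313  0.15408294] 0.7793021053213179 [-0.22185755  1.20093331 -2.66581511]
```

View pics/wrist4.png

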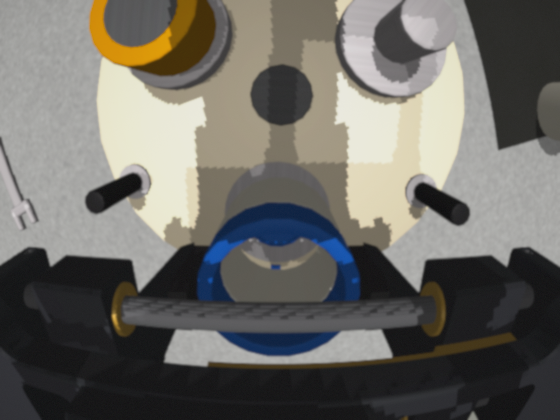

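View pics/scene4.png

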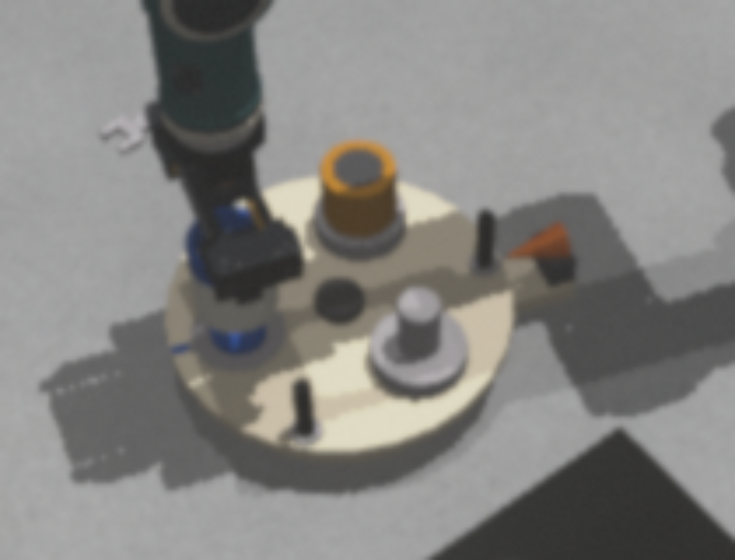

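>>> arm_command(moves=[0, 0, 0.004, 0, 0, 0, 0.006, 0, 0, 0, 0.006, 0, 0, 0, 0.006, 0, 0, 0, 0.006, 0, 0, 0, 0.004, 0, 0, 0, 0.002, 0, 0, 0, 0, 0])

```text
time_s: 9.07
eef_pos: [0.6197, -0.1487, 0.1217]
orientation: [0.144, 0.99, 0.0, -0.001]
contact_force: [-0.3, -0.6, -3.3]
gripper_width: 0.781
```

```bash
python3 - <<'E'
from h import *
o=get_obs();im=camera("wrist");cv2.imwrite("pics/wrist5.png",im[:,:,::-1]);print(o["time_s"],o["eef_pos"],o["gripper_width"],o["contact_force"],o["torque"])
p=wcast((281,94),.06,dict(eef_pos=np.array([.6190027,-.14777,.15408]),orientation=o["orientation"]));print(p,np.hypot(.6190-p[0],-.14777-p[1]))
E
```

```text
9.0667 [ 0.61970692 -0.14870006  0.12165531] 0.7810809768098302 [-0.29542564 -0.64519082 -3.27246324] [ 0.03382314  0.05142507 -0.04458383]
[ 0.5350575  -0.12212423  0.06      ] 0.0877727089626663
```

View pics/wrist5.png

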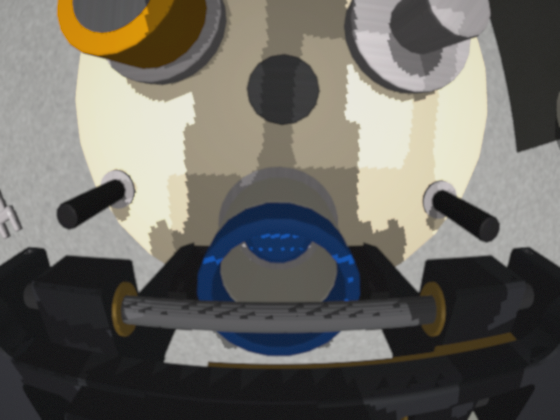

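Free space so far, with the boss inside the bore and no contact. I'll lower gently until it touches.

>>> arm_command(moves=[0, 0, 0.002, 0, 0, 0, 0.002, 0, 0, 0, 0.002, 0, 0, 0, 0.001, 0, 0, 0, 0.001, 0, 0, 0, 0, 0, 0, 0, 0, 0, 0, 0, 0, 0])

```text
time_s: 9.78
eef_pos: [0.6204, -0.1488, 0.1148]
orientation: [0.144, 0.99, -0.0, 0.0]
contact_force: [-0.0, 0.9, -3.6]
gripper_width: 0.777
```

>>> arm_command(moves=[0, 0, 0.001, 0, 0, 0, 0.001, 0, 0, 0, 0, 0, 0, 0, 0, 0, 0, 0, 0, 0, 0, 0, 0, 0, 0, 0, 0, 0, 0, 0, 0, 0])

```text
time_s: 10.45
eef_pos: [0.6203, -0.1489, 0.1127]
orientation: [0.144, 0.99, -0.0, 0.0]
contact_force: [-0.3, -0.2, -3.2]
gripper_width: 0.779
```

>>> arm_command(moves=[0, 0, 0.001, 0, 0, 0, 0, 0, 0, 0, 0.001, 0, 0, 0, 0, 0, 0, 0, 0, 0, 0, 0, 0, 0, 0, 0, 0, 0, 0, 0, 0, 0])

```text
time_s: 11.12
eef_pos: [0.6203, -0.1488, 0.1107]
orientation: [0.144, 0.99, 0.0, 0.0]
contact_force: [-0.5, -0.7, -3.3]
gripper_width: 0.784
```

>>> arm_command(moves=[0, 0, 0.001, 0, 0, 0, 0, 0, 0, 0, 0, 0, 0, 0, 0, 0, 0, 0, 0, 0, 0, 0, 0, 0, 0, 0, 0, 0, 0, 0, 0, 0])

```text
time_s: 11.78
eef_pos: [0.6204, -0.1489, 0.1099]
orientation: [0.144, 0.99, -0.0, 0.0]
contact_force: [-0.0, 1.0, -2.0]
gripper_width: 0.78
```

>>> arm_command(moves=[0, 0, 0.001, 0, 0, 0, 0, 0, 0, 0, 0, 0, 0, 0, 0, 0, 0, 0, 0, 0, 0, 0, 0, 0, 0, 0, 0, 0, 0, 0, 0, 0])

```text
time_s: 12.45
eef_pos: [0.6206, -0.1489, 0.1099]
orientation: [0.144, 0.99, -0.0, 0.0]
contact_force: [-3.4, 2.1, 5.5]
gripper_width: 0.783
```

```bash
python3 - <<'E'
from h import *
o=get_obs();im=camera("wrist");cv2.imwrite("pics/wrist6.png",im[:,:,::-1]);print(o["time_s"],o["eef_pos"],o["gripper_width"],o["contact_force"],o["torque"])
E
```

```text
12.45 [ 0.62061099 -0.14888325  0.10985349] 0.7833464434844268 [-3.43653033  2.06428061  5.48618984] [-0.00267521  0.43994272 -0.05459944]
```

View pics/wrist6.png

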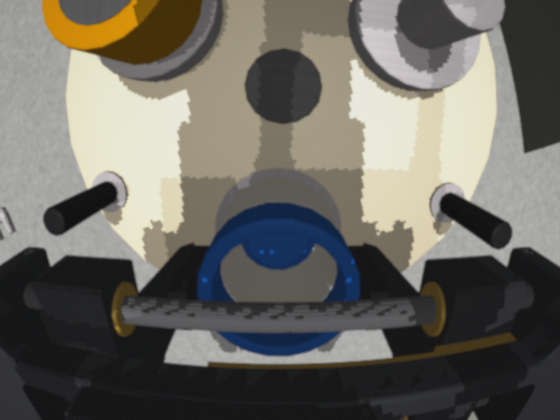

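>>> arm_command(moves=[0, 0, 0, 0, 0, 0, 0, 0, 0, 0, 0, 0, 0, 0, 0, 0, 0, 0, 0, 0, 0, 0, 0, 0, 0, 0, 0, 0, 0, 0, 0, 0], gripper=-1)

```text
time_s: 13.17
eef_pos: [0.6203, -0.1488, 0.1086]
orientation: [0.144, 0.99, -0.0, -0.0]
contact_force: [0.1, 0.1, 0.5]
gripper_width: 0.995
```

>>> arm_command(moves=[0, 0, -0.01, 0, 0, 0, -0.015, 0, 0, 0, -0.02, 0, 0, 0, -0.025, 0, 0, 0, -0.025, 0, 0, 0, -0.02, 0, 0, 0, -0.01, 0, 0, 0, 0, 0])

```text
time_s: 13.83
eef_pos: [0.6222, -0.1494, 0.2379]
orientation: [0.144, 0.99, -0.0, 0.003]
contact_force: [-0.1, 0.7, 0.2]
gripper_width: 1.001
```

```bash
python3 - <<'E'
from h import *
o=get_obs();im=camera("wrist");cv2.imwrite("pics/wrist7.png",im[:,:,::-1]);print(o["time_s"],o["eef_pos"],o["gripper_width"],o["contact_force"])
cv2.imwrite("pics/scene7.png",cv2.resize(camera("scene")[130:290,150:360,::-1],None,fx=3.5,fy=3.5))
m,cs=blobs(im,(105,110,40),(128,255,255))
for c in cs:
    if cv2.contourArea(c)<100: continue
    P=np.array([wcast(p,.14,o)[:2] for p in c[:,0]]);print(cv2.boundingRect(c),circ(P,6,.002))
E
```

```text
13.8333 [ 0.62220576 -0.14936806  0.23794896] 1.0013386915084739 [-0.07498955  0.66849758  0.18642499]
(235, 159, 87, 86) (array([ 0.61789278, -0.14938377]), np.float64(0.03384252877030364), np.int64(242), 242)
```

View pics/wrist7.png

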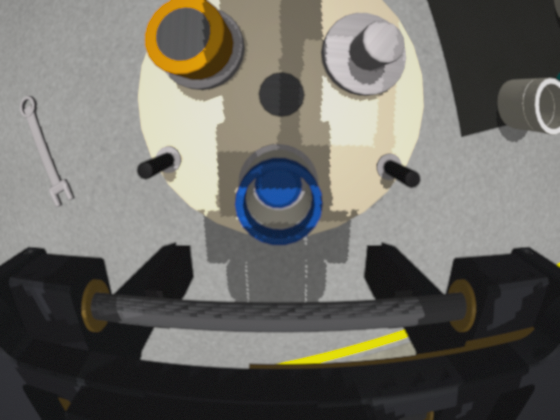

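View pics/scene7.png

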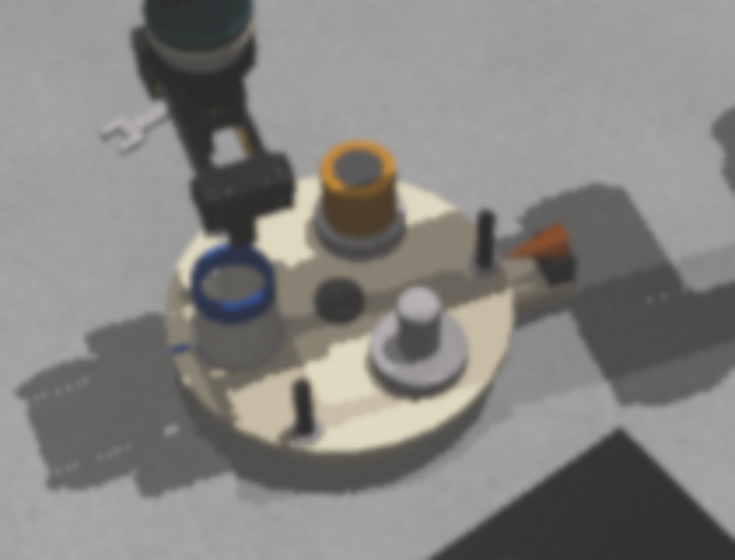

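>>> arm_command(moves=[0.01, 0, 0, 0, 0.02, 0, 0, 0, 0.025, 0, 0, 0, 0.03, 0, 0, 0, 0.03, 0, 0, 0, 0.02, 0, 0, 0, 0.01, 0, 0, 0, 0.005, 0, 0, 0])

```text
time_s: 14.6
eef_pos: [0.4742, -0.1054, 0.2322]
orientation: [0.144, 0.99, 0.0, -0.001]
contact_force: [-0.1, -0.5, 0.2]
gripper_width: 1.001
```

>>> arm_command(moves=[0, 0, 0, 0, 0, 0, 0, 0, 0, 0, 0, 0, 0, 0, 0, 0, 0, 0, 0, 0, 0, 0, 0, 0, 0, 0, 0, 0, 0, 0, 0, 0])

```text
time_s: 15.27
eef_pos: [0.4767, -0.1062, 0.2336]
orientation: [0.144, 0.99, 0.0, -0.0]
contact_force: [0.2, -0.4, 0.2]
gripper_width: 0.996
```

```bash
python3 - <<'E'
from h import *
o=get_obs();im=camera("wrist");cv2.imwrite("pics/wrist8.png",im[:,:,::-1]);print(o["time_s"],o["eef_pos"],o["orientation"])
E
```

```text
15.2667 [ 0.47667135 -0.10616026  0.23362391] [ 1.43914512e-01  9.89590120e-01  1.66446553e-05 -8.63765602e-05]
```

View pics/wrist8.png

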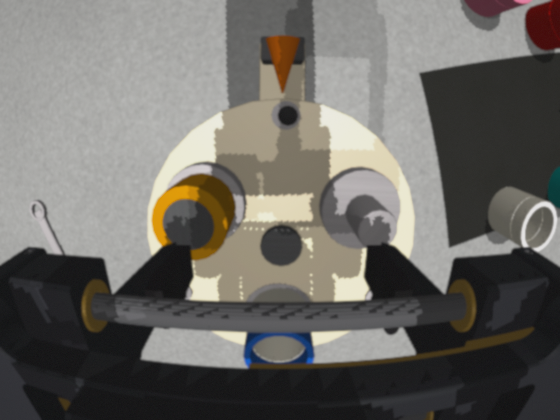

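```bash
python3 - <<'E'
from h import *
im=cv2.imread("pics/wrist8.png")[:,:,::-1].copy()
o=dict(eef_pos=np.array([.47667135,-.10616026,.23362391]),orientation=np.array([.143914512,.98959012,0,0]))
def gray(nm,x0,y0,x1,y1,lo,hi,z):
    g=cv2.inRange(im[y0:y1,x0:x1],lo,hi);n,l,st,ce=cv2.connectedComponentsWithStats(g);i=1+np.argmax(st[1:,4]);u=ce[i]+[x0,y0];p=wcast(u,z,o);print(nm,u.round(1),st[i],p.round(4),totool(np.r_[p[:2]-o["eef_pos"][:2],0],o).round(4));return p[:2],u
hub,_=gray("hub",255,220,310,272,(0,0,0),(85,85,85),.06)
p1,_=gray("post",270,100,306,132,(0,0,0),(50,50,50),.126)
hs=cv2.cvtColor(im,cv2.COLOR_RGB2HSV);m=cv2.inRange(hs,np.array((3,140,60)),np.array((20,255,255)));m[120:]=0
ys,xs=np.nonzero(m);print("cone",xs.min(),xs.max(),ys.min(),ys.max())
rows=range(ys.min()+3,ys.max()-1)
L=np.array([wcast((xs[ys==r].mean(),r),.056,o)[:2] for r in rows])
d=np.polyfit(L[:,0],L[:,1],1);print("cone line dir",np.degrees(np.arctan2(-d[0],-1)))
tip=wcast((xs[ys==ys.max()].mean(),ys.max()),.056,o)[:2]
ang=lambda v:np.degrees(np.arctan2(v[1],v[0]))
for nm,ax in(("hub",hub),("mix",np.array([.5355,-.121]))):
    for n2,p in(("tip",tip),("cone mean",L.mean(0)),("post",p1)):
        print(nm,n2,p.round(4),np.hypot(*(p-ax)).round(4),ang(p-ax).round(2))
E
```

```text
hub [280.8 244.6] [   6    5   41   40 1277] [ 0.5366 -0.1225  0.06  ] [-0.0621  0.0014  0.    ]
post [287.5 115.3] [  9   7  18  18 255] [ 0.4093 -0.0801  0.126 ] [0.072  0.0058 0.    ]
cone 266 541 20 91
cone line dir 161.98712225514072
hub tip [ 0.3855 -0.0767] 0.1579 163.12
hub cone mean [ 0.3848 -0.0769] 0.1585 163.29
hub post [ 0.4093 -0.0801] 0.1342 161.59
mix tip [ 0.3855 -0.0767] 0.1564 163.53
mix cone mean [ 0.3848 -0.0769] 0.157 163.7
mix post [ 0.4093 -0.0801] 0.1326 162.06<stdin>:11: RuntimeWarning: Mean of empty slice.
  ret = ret.dtype.type(ret / rcount)
```

>>> arm_command(moves=[0.006, 0.0008, 0, 0, 0.012, 0.001, 0, 0, 0.014, 0.001, 0, 0, 0.014, 0.001, 0, 0, 0.012, 0.001, 0, 0, 0.009, 0.001, 0, 0, 0.005, 0, 0, 0, 0, 0, 0, 0.018])

```text
time_s: 15.98
eef_pos: [0.4079, -0.0796, 0.2338]
orientation: [0.158, 0.987, -0.0, 0.0]
contact_force: [0.0, -0.1, 0.9]
gripper_width: 1.002
```

>>> arm_command(moves=[0, 0, 0.008, 0, 0, 0, 0.015, 0, 0, 0, 0.025, 0, 0, 0, 0.03, 0, 0, 0, 0.03, 0, 0, 0, 0.018, 0, 0, 0, 0.01, 0, 0, 0, 0.003, 0])

```text
time_s: 16.65
eef_pos: [0.4074, -0.0796, 0.0924]
orientation: [0.158, 0.987, 0.0, -0.002]
contact_force: [-0.9, 0.2, 0.2]
gripper_width: 1.004
```

>>> arm_command(moves=[0, 0, 0, 0, 0, 0, 0, 0, 0, 0, 0, 0, 0, 0, 0, 0, 0, 0, 0, 0, 0, 0, 0, 0, 0, 0, 0, 0, 0, 0, 0, 0], gripper=0.3)

```text
time_s: 17.32
eef_pos: [0.4093, -0.0801, 0.0949]
orientation: [0.158, 0.987, -0.0, 0.0]
contact_force: [0.5, -0.3, -0.6]
gripper_width: 0.421
```

```bash
python3 - <<'E'
from h import *
o=get_obs();im=camera("wrist");cv2.imwrite("pics/wrist9.png",im[:,:,::-1]);print(o["time_s"],o["eef_pos"],o["gripper_width"],o["contact_force"],o["q"])
cv2.imwrite("pics/scene9.png",cv2.resize(camera("scene")[130:290,150:360,::-1],None,fx=3.5,fy=3.5))
E
```

```text
17.3167 [ 0.40927566 -0.08006266  0.09493894] 0.4211506825948376 [ 0.50401027 -0.26877607 -0.6009751 ] [-2.52919801e-01 -9.08867454e-02  2.27377583e+00 -6.09630055e-06
  9.58237280e-01 -1.50666970e+00]
```

View pics/wrist9.png

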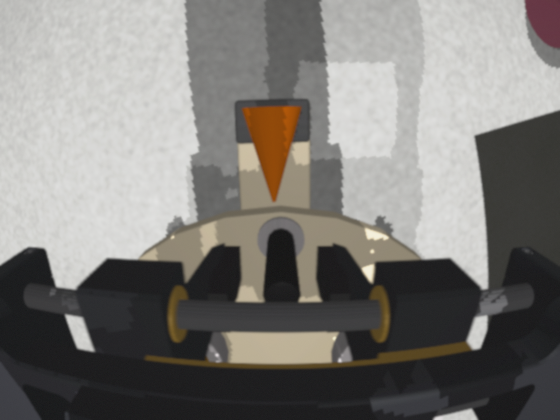

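View pics/scene9.png

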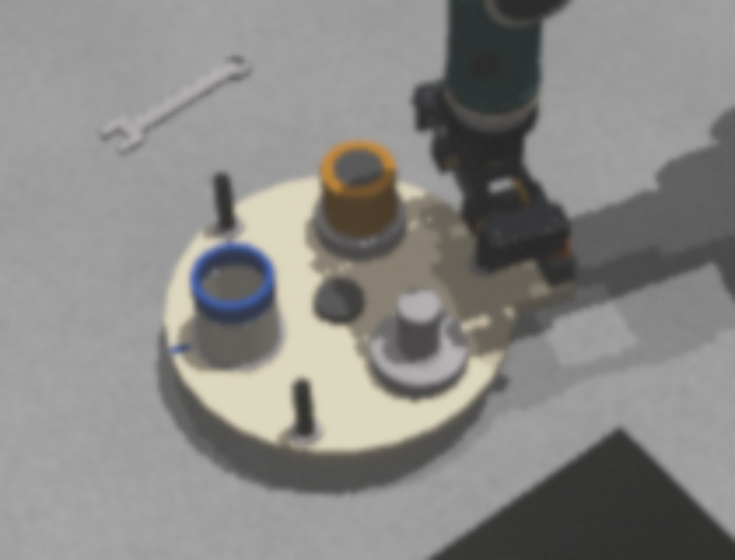

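>>> arm_command(moves=[0, 0, 0, 0, 0, 0, 0, 0, 0, 0, 0, 0, 0, 0, 0, 0, 0, 0, 0, 0, 0, 0, 0, 0, 0, 0, 0, 0, 0, 0, 0, 0], gripper=1, newtons=30)

```text
time_s: 18.08
eef_pos: [0.4091, -0.0799, 0.0947]
orientation: [0.158, 0.987, 0.0, -0.0]
contact_force: [0.9, 1.8, 0.3]
gripper_width: 0.168
```

>>> arm_command(moves=[0, 0.0026, 0, 0.0125, -0.0001, 0.0052, 0, 0.025, -0.0002, 0.0078, 0, 0.0375, -0.0004, 0.01044, 0, 0.05, -0.0004, 0.01044, 0, 0.05, -0.0004, 0.01044, 0, 0.05, -0.0004, 0.01044, 0, 0.05, -0.0004, 0.01044, 0, 0.05])

```text
time_s: 18.75
eef_pos: [0.445, -0.0233, 0.0946]
orientation: [0.404, 0.915, -0.0, -0.001]
contact_force: [-1.1, -1.5, 1.3]
gripper_width: 0.174
```

>>> arm_command(moves=[-0.0004, 0.01044, 0, 0.05, -0.0004, 0.01044, 0, 0.05, -0.0004, 0.01044, 0, 0.05, -0.0004, 0.01044, 0, 0.05, -0.0004, 0.01044, 0, 0.05, -0.0004, 0.01044, 0, 0.05, -0.0004, 0.01044, 0, 0.05, -0.0004, 0.01044, 0, 0.05])

```text
time_s: 19.42
eef_pos: [0.52, 0.0119, 0.0946]
orientation: [0.667, 0.745, 0.0, -0.001]
contact_force: [-1.5, 3.5, 3.7]
gripper_width: 0.171
```

>>> arm_command(moves=[-0.0004, 0.01044, 0, 0.05, -0.0004, 0.01044, 0, 0.05, -0.0004, 0.01044, 0, 0.05, -0.0004, 0.01044, 0, 0.05, -0.0004, 0.01044, 0, 0.05, -0.0004, 0.01044, 0, 0.05, -0.0004, 0.01044, 0, 0.05, -0.0004, 0.01044, 0, 0.05])

```text
time_s: 20.08
eef_pos: [0.6019, -0.0038, 0.0947]
orientation: [0.864, 0.503, 0.001, -0.001]
contact_force: [0.9, 5.8, 0.1]
gripper_width: 0.169
```

>>> arm_command(moves=[-0.0004, 0.01044, 0, 0.05, -0.0004, 0.01044, 0, 0.05, -0.0004, 0.01044, 0, 0.05, -0.0004, 0.01044, 0, 0.05, -0.0004, 0.01044, 0, 0.05, -0.0004, 0.01044, 0, 0.05, -0.0004, 0.01044, 0, 0.05, -0.0004, 0.01044, 0, 0.05])

```text
time_s: 20.75
eef_pos: [0.6589, -0.065, 0.0947]
orientation: [0.977, 0.211, 0.002, -0.0]
contact_force: [5.0, 4.3, -2.5]
gripper_width: 0.173
```

```bash
python3 - <<'E'
from h import *
o=get_obs();print(o["time_s"],o["eef_pos"],R.from_quat(o["orientation"]).as_matrix()[:,0],o["contact_force"],o["q"])
cv2.imwrite("pics/top10.png",cv2.resize(camera("top")[100:290,160:400,::-1],None,fx=3.3,fy=3.0))
E
```

```text
20.75 [ 0.65891548 -0.06498033  0.0947424 ] [0.91089844 0.41260582 0.00452293] [ 4.98435439  4.25131507 -2.50349556] [-0.13705657  0.35528298  1.76483434  0.00260875  1.01752943  1.00705629]
```

View pics/top10.png

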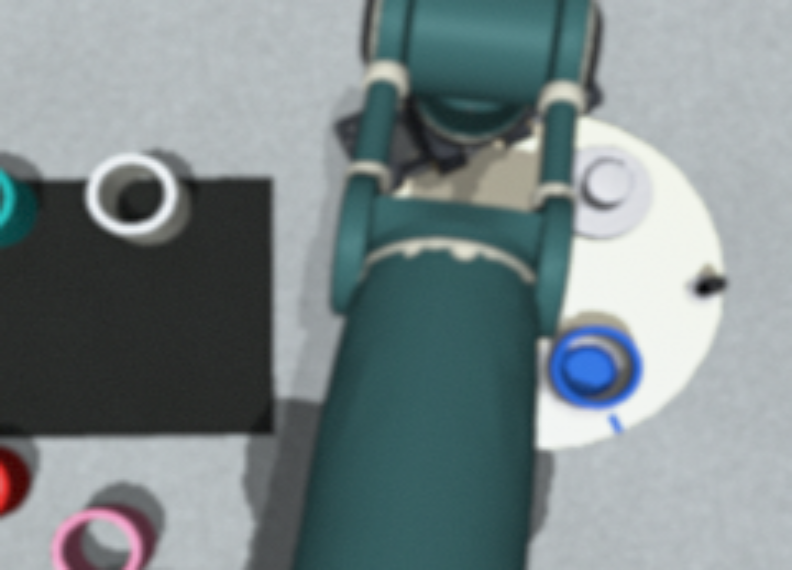

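>>> arm_command(moves=[-0.0004, 0.01044, 0, 0.05, -0.0004, 0.01044, 0, 0.05, -0.0004, 0.01044, 0, 0.05, -0.0004, 0.01044, 0, 0.05, -0.0004, 0.01044, 0, 0.05, -0.0004, 0.01044, 0, 0.05, -0.0003, 0.009, 0, 0.043, -0.0002, 0.0073, 0, 0.035])

```text
time_s: 21.47
eef_pos: [0.6694, -0.144, 0.0948]
orientation: [0.996, -0.084, 0.003, 0.0]
contact_force: [7.3, 0.7, -4.1]
gripper_width: 0.171
```

>>> arm_command(moves=[-0.0001, 0.0052, 0, 0.025, -0.0001, 0.0042, 0, 0.02, 0, 0.0026, 0, 0.0125, 0, 0.0021, 0, 0.01, 0, 0.001, 0, 0.005, 0, 0, 0, 0, 0, 0, 0, 0, 0, 0, 0, 0])

```text
time_s: 22.13
eef_pos: [0.6659, -0.159, 0.0948]
orientation: [0.99, -0.139, 0.003, 0.001]
contact_force: [7.4, -2.0, -3.4]
gripper_width: 0.168
```

```bash
python3 - <<'E'
from h import *
o=get_obs();im=camera("wrist");cv2.imwrite("pics/wrist11.png",im[:,:,::-1]);x=R.from_quat(o["orientation"]).as_matrix()[:,0];print(o["time_s"],o["eef_pos"],np.degrees(np.arctan2(x[1],x[0])),o["contact_force"],o["gripper_width"],np.abs(o["qd"]).max())
t=camera("top");cv2.imwrite("pics/topraw11.png",t[:,:,::-1]);s=camera("scene");cv2.imwrite("pics/sceneraw11.png",s[:,:,::-1])
cv2.imwrite("pics/top11.png",cv2.resize(t[120:290,160:400,::-1],None,fx=3.3,fy=3.3))
cv2.imwrite("pics/scene11.png",cv2.resize(s[130:290,150:360,::-1],None,fx=3.5,fy=3.5))
E
```

```text
22.1333 [ 0.66594059 -0.15896207  0.09476299] -15.97206496214922 [ 7.38949158 -1.98616285 -3.37731938] 0.16801653933582777 0.0025131940986626027
```

View pics/wrist11.png

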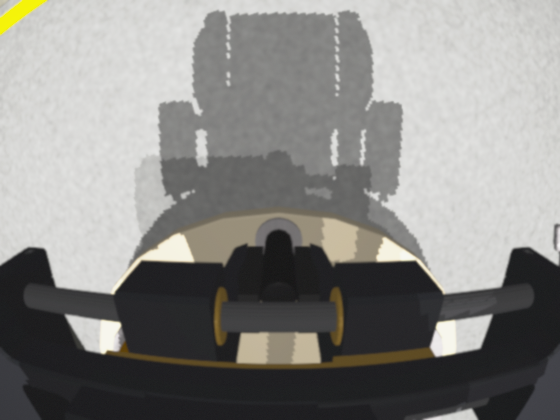

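View pics/top11.png

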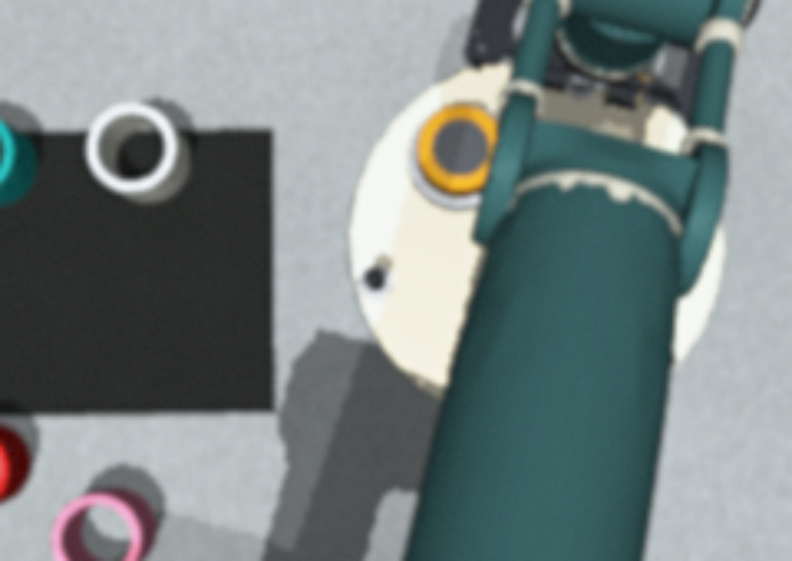

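View pics/scene11.png

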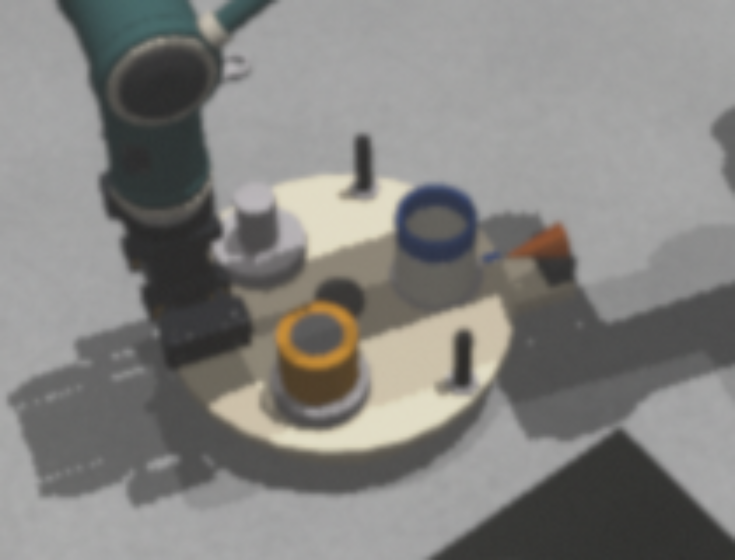

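```bash
python3 - <<'E'
from h import *
ax=np.array([.5355,-.121]);ang=lambda v:np.degrees(np.arctan2(v[1],v[0]))
def sh(n,nm,uv,z):
    p=cast(n,uv,z)[:2];print(n,nm,p.round(4),np.hypot(*(p-ax)).round(4),ang(p-ax).round(1))
sh("top","post (expect 103.5 or so=front-60)",(160+376/3.3,120+277/3.3),.126)
sh("top","sleeve",(160+459/3.3,120+149/3.3),.137)
S=lambda a,b:(150+a/3.5,130+b/3.5)
sh("scene","mark",S(493,258),.06);sh("scene","tip",S(508,255),.056)
sh("scene","post2",S(362,140),.126);sh("scene","post3",S(464,335),.126);sh("scene","mandrel",S(255,195),.137);sh("scene","sleeve",S(317,333),.137)
im=cv2.imread("pics/sceneraw11.png")[:,:,::-1].copy()
m,cs=blobs(im,(105,90,40),(128,255,255))
for c in cs:
    if cv2.contourArea(c)>50:
        e=cv2.fitEllipse(cv2.convexHull(c));print(cv2.boundingRect(c),e);sh("scene","liner rim",e[0],.136)
        x,y,w,h=cv2.boundingRect(c);sh("scene","rim ctr",(x+w/2,y+ (w*.78)/2),.14)
E
```

```text
top post (expect 103.5 or so=front-60) [0.5022 0.0054] 0.1308 104.8
top sleeve [ 0.5976 -0.0585] 0.0881 45.2
scene mark [ 0.3995 -0.0761] 0.1432 161.7
scene tip [ 0.3848 -0.073 ] 0.1581 162.3
scene post2 [ 0.441  -0.2089] 0.1291 -137.1
scene post3 [0.5041 0.0111] 0.1358 103.4
scene mandrel [ 0.5557 -0.206 ] 0.0874 -76.6
scene sleeve [ 0.6003 -0.0564] 0.0915 44.9
(264, 184, 21, 20) ((274.2341613769531, 192.87091064453125), (19.792593002319336, 20.78502655029297), 90.75543975830078)
scene liner rim [ 0.4529 -0.0915] 0.0877 160.4
scene rim ctr [ 0.4528 -0.0904] 0.0882 159.7
```

>>> arm_command(moves=[0, 0, 0, 0, 0, 0, 0, 0, 0, 0, 0, 0, 0, 0, 0, 0, 0, 0, 0, 0, 0, 0, 0, 0, 0, 0, 0, 0, 0, 0, 0, 0])

```text
time_s: 22.95
eef_pos: [0.6659, -0.159, 0.0947]
orientation: [0.99, -0.139, 0.003, 0.001]
contact_force: [6.1, -2.4, -3.4]
gripper_width: 0.169
```

```bash
python3 - <<'E'
from h import *
o=get_obs();print(o["time_s"],o["eef_pos"],o["contact_force"],o["gripper_width"],np.abs(o["qd"]).max())
t0=cv2.imread("pics/top0.png")[:,:,::-1];t=camera("top")
d=cv2.absdiff(t0[150:190,185:225].copy(),t[150:190,185:225].copy());print("white liner diff",d.mean())
d=cv2.absdiff(t0[175:250,425:460].copy(),t[175:250,425:460].copy());print("spanner diff",d.mean())
d=cv2.absdiff(t0[200:237,115:150].copy(),t[200:237,115:150].copy());print("grey diff",d.mean())
print(job_done())
E
```

```text
22.95 [ 0.66594075 -0.15895464  0.09474032] [ 6.11716536 -2.42960521 -3.38146695] 0.1685303186258288 0.0020406793126609792
white liner diff 15.147291666666666
spanner diff 27.30984126984127
grey diff 11.765508365508365
the job is handed in; nothing more can be done
None
```

```bash
python3 - <<'E'
import cv2
a=cv2.imread("pics/top0.png");b=cv2.imread("pics/topraw11.png")
for nm,(x,y,w,h) in dict(white=(180,145,45,45),grey=(112,198,40,40),spanner=(425,170,40,80)).items():
    t=cv2.cvtColor(a[y:y+h,x:x+w],6);s=cv2.cvtColor(b[y-12:y+h+12,x-12:x+w+12],6)
    r=cv2.matchTemplate(s,t,cv2.TM_CCOEFF_NORMED);print(nm,cv2.minMaxLoc(r)[1],[v-12 for v in cv2.minMaxLoc(r)[3]])
E
```

```text
white 0.9993069767951965 [0, 0]
grey 0.9989184737205505 [0, 0]
spanner 0.993411660194397 [0, 0]
```

I gripped the blue-topped liner around its outside near the rim and lowered it over the boss until it touched down, then let go and backed off. I then gripped the black post opposite the boss and turned the table about 178° clockwise. The job was handed in at about 23 s with that post still held at a 30 N grip setting.

**Last checks**
- **Front alignment:** most views put the boss at about 163–165°, against about 163.5° for the pointer. In the side view the blue mark on the disc is 0.6° off the pointer tip. That is roughly 1–3 mm, within the 10 mm allowed.
- **Hold:** the arm is still, the jaws are on the post at about 15 mm opening, and the outside force on the tool is about 7 N.
- **Liner on the boss:** the height at touchdown matched a seated liner, and it still looks upright and down over the boss in the side view after the turn. I could not measure this closely at the end because the arm hid it from the top camera.
- **Other liners and spanner:** matching them against the first picture shows 0 px shift.

**Checks that disagreed**
- A raw picture difference over those bystanders was not zero. Since the matching found no shift, I take it to be lighting or shadow.
- In the side view the blue rim itself measured at 160°. That outline leans toward the camera, by about as much as it did in my earlier liner measurement from the same camera.

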